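# Uncouple the trolley drawbar from the fitting-bench ball

## Robot

A 6-joint arm with a two-finger parallel gripper is mounted at the origin on the work surface. World frame = base frame: x ahead of the robot, y to its left, z up, the work surface at z = 0. Lengths are in m, angles in rad, forces in N, time in s.
With the tool pointing down it reaches from about 0.25 to 0.725 m from the base axis. Payload 4 kg.
Tool frame: the origin (TCP) lies between the finger pads; the fingertips stand 8 mm ahead of it and the grasp point (between the pads) lies 11 mm behind it; x points along the fingers, y is the direction in which the jaws open and shut, and the axes are right-handed (so a half turn about x gives the same grasp; the last joint's range is limited). The gripper opens to 85 mm and grips with 20 to 120 N. Pads are 22 mm wide; open, the fingers measure 114 mm over their backs; the gripper's body (76 mm by 85 mm) begins 54 mm behind the grasp point. The pads swing forward as they close: fully open they stand 13 mm farther back than shut.
Start: joints at [1.17, 0.241, 0.005, 1.335, 0, 1.571], TCP at [0.195, 0.46, 0.239] pointing down, gripper open.
Joint ranges: [-2.72, 2.72], [-1.05, 1.87], [-1.09, 1.28], [-1.99, 2.15], [-1.42, 1.44], [-3.14, 3.14]. Speed limits (rad/s): [2.79, 2.79, 3.14, 3.14, 3.14, 3.14].

## Interface

Orientations are given as a unit quaternion [x, y, z, w].
In Python, from station import move_to, move_straight, move_j, command_gripper, hold, ik, get_image, get_calibration, Unreachable, close_job, search_frame, outline_of, current_clock, current_joint_positions, current_joint_vel, current_effort, current_tool_pos, current_eef_rot, current_contact_force, current_ft_torque, current_grip_width gives the robot as it stands. The module is installed in compiled form; this text tells all that it offers. Calls block until the motion is done:
- move_to(position, orientation): joint-space move of the TCP to a pose.
- move_straight(position, rotation=None, feed=0.15, contact_N=None): straight line of the TCP; rotation=None keeps the orientation; feed is the mean speed in m/s. With contact_N (N) it stops when the force on the tool has changed by that much, and returns True; else False.
- move_j(angles): joint-space move.
- command_gripper(opening, effort=None): finger opening in m; effort is the grip in N (None keeps the last); returns when the fingers have stopped.
- hold(seconds).
- ik(position, orientation): joint angles nearest the present ones, or None.
- get_image(name): name is "side" or "top"; returns (picture, depth): 384x512x3 uint8, blue, green, red; 384x512 float32, m along the optical axis (not along the pixel's ray), 0 where there is no reading.
- get_calibration(name): a dict with "mtx" (3x3 intrinsics, pixels), "k1" (the pictures are not rectified: a ray, as slopes to the right and down, at radius r is drawn at 1 + k1 r^2 times it, then the intrinsics apply), "world_to_cam" (4x4, takes a point from world to camera coordinates). Camera axes: x right, y down, z forward; pixel columns grow to the right and rows downward; lengths in m; the calibration is good to about 2 mm. A picture is of the moment at which its call begins. get_calibration takes no time and is no camera call.
A pose or a line that the arm cannot do raises Unreachable and nothing moves.
- close_job(): hands the job in, once; it reports no verdict.
Trained networks look in the newest picture that a camera, given by its name, has taken for a name from the list of things; names that differ only in an ending like _2 or _b are one class to them, and where a whole thing is asked for, a point or a joint stands for the part that bears it (a point fixed in the world has none). Each returns a list of dicts, best first, with "confidence" (0 to 1); they miss things now and then, are a little off and sometimes report something else, mostly with a low value. They report only what shows in the picture. A call takes as long as a camera call.
- search_frame(camera, name): "position" ([x, y, z] in m, in world coordinates, good to about 4 mm: the middle of the surface that is visible of it).
- outline_of(camera, name): "mask" (384x512 bool, what is visible of it).
Readings, each from a call of its own:
- current_clock(): time.
- current_joint_positions(): joint angles.
- current_joint_vel(): joint speeds.
- current_effort(): joint torques, N m.
- current_tool_pos(): TCP position.
- current_eef_rot(): TCP orientation.
- current_contact_force(): force on the tool from outside, world axes, zero at the start.
- current_ft_torque(): the same for the moment, N m.
- current_grip_width(): finger opening in m.
Only numpy, scipy, OpenCV 4.12 (cv2) and the standard library are available. Lean on these libraries where they do the work, as an engineer would, in place of code of your own. Each camera call takes 0.05 s, during which the arm holds its last target.

## Task

Uncouple the trolley drawbar from the ball on the bench fixture: pull the coupler's black lock cap up until it is out, then, with the coupler still down on the ball, squeeze the spring latch's tab sideways to the grip bar and lift the coupler straight up off the ball. Finish still holding it, level and still above the ball, about 10 cm higher than it sat, and leave the other things on the bench where they are.

Things in the scene. Friction and masses are not known exactly. Their poses are not given: they have to be found in the camera images.
- coupler: Loose drawbar head, grey, with an aluminium square stub; 0.7 to 0.95 kg in all, balanced under the grip. Origin: centre of the ball it sits on; x along the stub, y sideways, z up. Socket 68 mm across, from z -17 mm up to a flat deck with top at z 32.5 (x -44 to 75, y -34 to 34). Stub 40 mm wide, x 45 to 167, z -12 to 24.5. The socket is clear of the ball after rising 42 mm.
- grip (a point): Point at (37, 0, 62) mm in the coupler's frame, between the fixed grip bar (x 5 to 69, y 3 to 13, z 52 to 72 mm, on two end posts) and the parallel latch tab at its -y side. 42 mm over both when the latch is shut (outer faces at y +13 and -29), 26 mm when open, then centred on this point. 24 mm are free below it, down to the latch strap. Axes as the coupler's.
- latch_tab (a point): Centre of the latch tab's outer face (towards -y of the coupler), at (37, -29, 62) mm in its frame when shut. The steel tab is 64 mm long in x, 8 mm thick in y, up to z 72. It is one piece with a strap across the deck (z 33 to 38) and a jaw that reaches round the +y side of the head (y up to 44, 61 when open) and in under the ball.
- latch (a joint): Travel of the latch in m, along +y of the coupler: 0 shut (jaw under the ball), 0.017 fully open, at a stop; the ball passes from about 0.014. A spring pulls it shut with 6 N at 0 and 12 N at full travel, so it must stay squeezed until the ball is out. The lock pin blocks it until the lock cap is raised.
- cap (a point): Gripping point on the lock cap's round black knob, 20 mm thick: (-28, 0, 58.5) mm in the coupler's frame when down. The cap's top is 9.5 mm above this point, its underside 16.5 mm below; under it are a bracket 14 mm wide in y and, at -y, the latch strap, its top 20.5 mm below this point. The grip bar's near end is 33 mm from the cap's axis in x.
- lock_cap (a joint): Rise of the lock cap in m, along the coupler's z: 0 down (pin blocks the latch), 0.012 fully out. Friction of 3 N holds it wherever it is left. The pin is clear of the latch from 0.007.
- ball (a point): Centre of the 50 mm steel ball on the fixture, 80 mm above the table; its top is flat, 24.5 mm above this point, its neck 21 mm thick. Axes: z up, x along the fixture towards the saddle.
- fixture: Fixed aluminium plate 270 x 150 x 20 mm (x -65 to 205, y -75 to 75 from its origin, which lies on the table under the ball) with the ball and, 140 mm along x, a steel saddle 24 mm long that bears the stub between two 14 mm high cheeks.
- spare_ball: Bystander: a loose spare ball like the one in the fixture, on a 48 mm round foot, 74 mm tall; origin at its underside.
- grease_tin: Bystander: round tin, 68 mm across, 55 mm tall; origin at its underside.
- parts_box: Bystander: cardboard box 85 x 65 x 50 mm; origin at its underside.
- wrench: Bystander: steel wrench 190 mm long, lying on the bench.
- screwdriver: Bystander: black-handled screwdriver 200 mm long, lying on the bench.
- hex_nut: Bystander: hexagon nut 36 mm across, 14 mm tall, lying on the fixture plate.
- washer: Bystander: washer 38 mm across, 5 mm thick, lying on the fixture plate.

How it is judged:
By the outcome, as a careful person would: the job done as asked, in the order asked, and still so for the second after the job is handed in, while the arm keeps its last pose, push and grip.
It also fails if it takes over 42 s, if anything falls off the work surface, if the arm or the gripper's body presses on something with over 40 N, if the wrist force passes 120 N, or if a joint passes its speed limit or range.

## Working session

There is one attempt and no reset: what is moved stays moved. The work goes in short steps, each a Python script; the robot and the scene stay as the last script left them, time stands still between calls to the robot, and variables do not carry over. Pictures are saved under pics/ and viewed, and the job is handed in when it is done.

```bash
mkdir -p pics; ls
python3 - <<'E'
from station import *
import cv2,numpy as np
for n in("top","side"):
    im,d=get_image(n); cv2.imwrite(f"pics/{n}0.png",im); np.save(f"pics/{n}0.npy",d)
    c=get_calibration(n); print(n,c)
    for t in("coupler","grip","latch_tab","cap","fixture","ball"):
        try: print(t,[(np.round(r["position"],4).tolist(),round(r["confidence"],2)) for r in search_frame(n,t)][:3])
        except Exception as e: print(t,e)
print(current_clock(),current_tool_pos(),current_eef_rot(),current_grip_width())
E
```

```text
pics
top {'mtx': array([[466.34004857,   0.        , 247.70777395],
       [  0.        , 466.34004857, 188.23670896],
       [  0.        ,   0.        ,   1.        ]]), 'k1': -0.0489253601187988, 'world_to_cam': array([[-0.02790921, -0.99938361, -0.021295  ,  0.05141639],
       [-0.99438585,  0.02993226, -0.10149302,  0.6137148 ],
       [ 0.10206787,  0.01834286, -0.99460831,  0.99645892],
       [ 0.        ,  0.        ,  0.        ,  1.        ]])}
coupler [([0.5257, 0.0454, 0.1141], 0.68), ([0.5601, -0.1135, 0.0078], 0.3)]
grip [([0.5295, 0.0456, 0.1095], 0.71)]
latch_tab [([0.5133, 0.0548, 0.113], 0.97), ([0.4649, 0.0719, 0.1434], 0.26)]
cap [([0.4644, 0.0745, 0.1483], 0.4)]
fixture [([0.5775, 0.0211, 0.0187], 0.72), ([0.52, 0.0557, 0.1143], 0.22)]
ball [([0.5753, 0.0182, 0.0163], 0.63)]
side {'mtx': array([[453.54576132,   0.        , 248.15946247],
       [  0.        , 453.54576132, 189.58828862],
       [  0.        ,   0.        ,   1.        ]]), 'k1': -0.18237843313165836, 'world_to_cam': array([[-0.95228691, -0.30489618,  0.01370955,  0.56262457],
       [-0.24615517,  0.74071275, -0.62510179,  0.20077938],
       [ 0.18043631, -0.59865093, -0.78042283,  0.95319034],
       [ 0.        ,  0.        ,  0.        ,  1.        ]])}
coupler [([0.5175, 0.0541, 0.1123], 0.84)]
grip [([0.5221, 0.0565, 0.1134], 0.95), ([0.482, -0.1633, 0.0209], 0.51)]
latch_tab [([0.5187, 0.0591, 0.1141], 0.63)]
cap [([0.4646, 0.0803, 0.1465], 0.56)]
fixture [([0.5487, 0.0633, 0.0211], 0.66)]
ball [([0.5483, 0.0658, 0.0272], 0.74), ([0.5174, 0.0541, 0.1178], 0.42)]
0.7 [0.19507592 0.46036406 0.23931846] [ 0.14076539  0.692958   -0.14075284  0.69295235] 0.08517096295746782
```

View pics/top0.png

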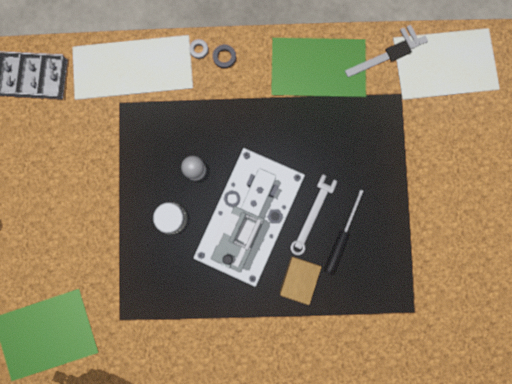

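View pics/side0.png

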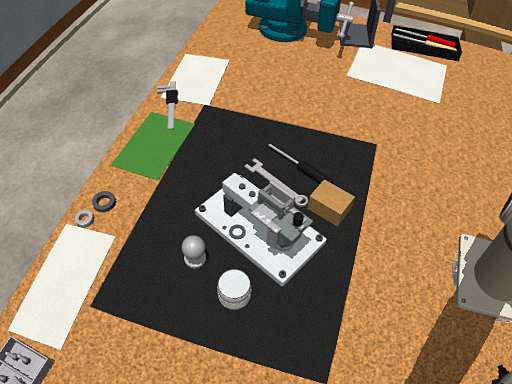

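```bash
cat > h.py <<'E'
import numpy as np,cv2
from station import *
def cloud(n,d):
    c=get_calibration(n);K=c["mtx"];k1=c["k1"]
    v,u=np.mgrid[0:384,0:512]
    xd=(u-K[0,2])/K[0,0];yd=(v-K[1,2])/K[1,1]
    x,y=xd.copy(),yd.copy()
    for _ in range(15):
        f=1+k1*(x*x+y*y);x=xd/f;y=yd/f
    P=np.stack([x*d,y*d,d],-1);T=c["world_to_cam"]
    W=(P-T[:3,3])@T[:3,:3]
    W[d<=0]=np.nan
    return W
E
python3 - <<'E'
from h import *
for n in("top","side"):
    W=cloud(n,np.load(f"pics/{n}0.npy"))
    im=cv2.imread(f"pics/{n}0.png")
    near=(np.hypot(W[...,0]-.53,W[...,1]-.04)<.22)
    z=W[...,2]
    print(n,"mat z",np.nanmedian(z[near&(z<.01)]))
    m=near&(z>.014)&(z<.026)&(im.max(-1)>120)
    k,l,s,cc=cv2.connectedComponentsWithStats(m.astype(np.uint8))
    i=1+np.argmax(s[1:,4]); m=l==i
    p=W[m][:,:2].astype(np.float32)
    print("plate",m.sum(),cv2.minAreaRect(p*1000),np.nanmedian(z[m]))
    for lo,hi in((.098,.11),(.108,.121),(.125,.136),(.136,.142),(.142,.165)):
        mm=near&(z>lo)&(z<hi); q=W[mm]
        print(lo,hi,mm.sum(),cv2.minAreaRect((q[:,:2]*1000).astype(np.float32)) if mm.sum()>3 else"",np.median(q,0).round(4))
b=cv2.imread("pics/top0.png")[140:300,180:320];cv2.imwrite("pics/t0z.png",cv2.resize(b,None,fx=4.2,fy=3.7,interpolation=2) if 0 else cv2.resize(b,(525,600),interpolation=2))
b=cv2.imread("pics/side0.png")[160:290,185:345];cv2.imwrite("pics/s0z.png",cv2.resize(b,(720,585),interpolation=2))
E
```

```text
top mat z -7.723899760090058e-05
plate 4618 ((553.9358520507812, 33.308494567871094), (150.21356201171875, 270.7666015625), 64.19947814941406) 0.01885734921263536
0.098 0.11 1081 ((546.323486328125, 37.0430908203125), (67.8945541381836, 211.8595733642578), 64.27470397949219) [0.5886 0.0161 0.104 ]
0.108 0.121 1661 ((538.1231689453125, 46.55386734008789), (77.91088104248047, 188.06033325195312), 64.27118682861328) [0.5083 0.0616 0.1136]
0.125 0.136 8 ((497.8613586425781, 46.81647491455078), (32.289764404296875, 108.66900634765625), 63.05198287963867) [0.4866 0.0651 0.131 ]
0.136 0.142 29 ((511.68780517578125, 47.416255950927734), (31.07067108154297, 87.2103271484375), 51.78981018066406) [0.5069 0.0457 0.1405]
0.142 0.165 455 ((501.0376892089844, 48.28334045410156), (44.61009216308594, 106.96139526367188), 64.50143432617188) [0.5129 0.0482 0.1491]
side mat z -4.434668789839155e-05
plate 3326 ((554.9491577148438, 32.948577880859375), (151.30723571777344, 270.7308654785156), 64.18323516845703) 0.01867130699613146
0.098 0.11 753 ((548.50732421875, 39.52401351928711), (79.33895111083984, 211.0508270263672), 63.06422424316406) [0.5913 0.0185 0.1039]
0.108 0.121 1265 ((532.3831176757812, 48.781002044677734), (79.84071350097656, 174.23974609375), 64.1368179321289) [0.5068 0.0711 0.1136]
0.125 0.136 135 ((503.9468688964844, 49.917110443115234), (42.42525863647461, 106.10137939453125), 70.1062240600586) [0.5077 0.0447 0.1315]
0.136 0.142 120 ((501.1809997558594, 48.26008605957031), (44.425533294677734, 101.93916320800781), 68.29491424560547) [0.5148 0.0519 0.1395]
0.142 0.165 471 ((502.2674255371094, 47.97113037109375), (45.72607421875, 105.99310302734375), 66.06071472167969) [0.5138 0.0482 0.1484]
```

View pics/t0z.png

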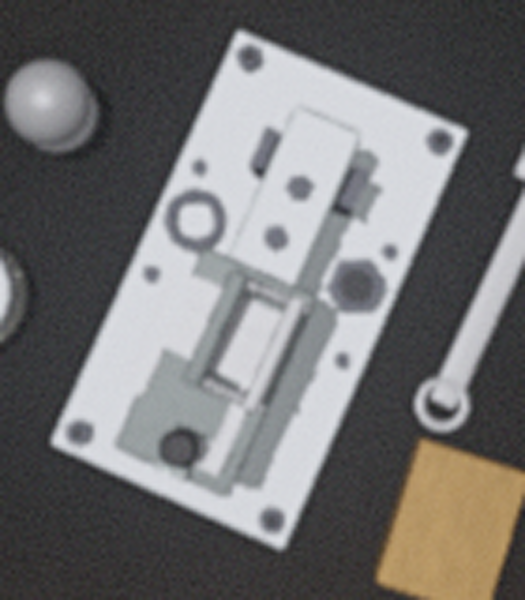

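View pics/s0z.png

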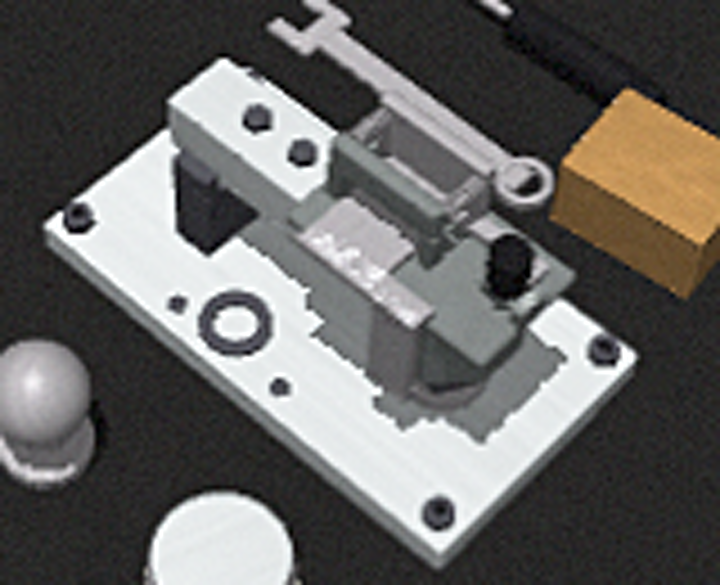

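```bash
cat >> h.py <<'E'
from scipy.spatial.transform import Rotation as Ro
YAW=np.deg2rad(64.23-90)
EX=np.array([np.cos(YAW),np.sin(YAW),0]);EY=np.array([-EX[1],EX[0],0]);EZ=np.array([0,0,1.])
BALL=np.array([.5544,.0331,0])-.07*EX+[0,0,.08]
def W_(x,y,z): return BALL+(x*EX+y*EY+z*EZ)/1000
def quat(s): 
    X=-EZ;Y=s*EY;return Ro.from_matrix(np.stack([X,Y,np.cross(X,Y)],1)).as_quat()
def tcp(x,y,z): return W_(x,y,z-11)   # TCP for grasp point at coupler xyz mm
E
python3 - <<'E'
from h import *
print(BALL,W_(-28,0,58.5),W_(37,0,62))
for s in(1,-1):
    for p in((-28,0,140),(-28,0,62.5),(37,0,63),(37,0,170)):
        j=ik(tcp(*p),quat(s));print(s,p,None if j is None else np.round(j,2))
E
```

```text
[0.49136174 0.06353317 0.08      ] [0.46614644 0.07570644 0.1385    ] [0.52468196 0.04744707 0.142     ]
1 (-28, 0, 140) [ 0.16  0.2  -0.12  1.24  0.    0.61]
1 (-28, 0, 62.5) [ 0.16  0.26 -0.26  1.05  0.    0.61]
1 (37, 0, 63) [ 0.09  0.36 -0.11  1.09  0.    0.54]
1 (37, 0, 170) [0.09 0.29 0.08 1.35 0.   0.54]
-1 (-28, 0, 140) [ 0.16  0.2  -0.12  1.24  0.   -2.53]
-1 (-28, 0, 62.5) [ 0.16  0.26 -0.26  1.05  0.   -2.53]
-1 (37, 0, 63) [ 0.09  0.36 -0.11  1.09  0.   -2.6 ]
-1 (37, 0, 170) [ 0.09  0.29  0.08  1.35  0.   -2.6 ]
```

Run:
```python
from h import *
q=quat(1)
move_to(tcp(-28,0,120),q)
command_gripper(.05,30)
print(current_clock(),current_contact_force())
print("hit",move_straight(tcp(-28,0,63),feed=.08,contact_N=6), current_tool_pos()-tcp(-28,0,63))
print(current_clock(),current_contact_force())
for n in("top","side"):
    im,d=get_image(n); cv2.imwrite(f"pics/{n}1.png",im);np.save(f"pics/{n}1.npy",d)
cv2.imwrite("pics/s1z.png",cv2.resize(cv2.imread("pics/side1.png")[110:290,185:385],(660,594),interpolation=2))
```

```text
2.8667 [0.33530502 0.46904665 0.23360312]
hit False [4.12352603e-04 5.52923779e-05 3.89413062e-04]
3.725 [ 0.12262741 -0.03853502 -0.25242395]
```

View pics/s1z.png

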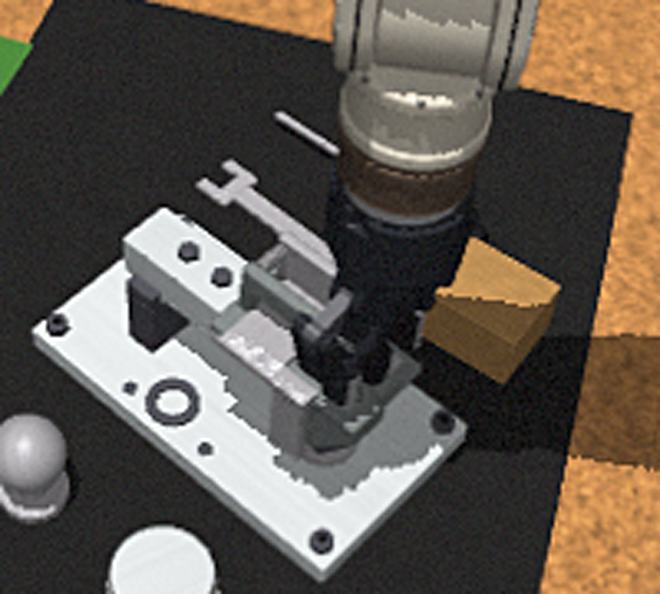

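The fingers straddle the black cap, which shows between them near (370,360) in the zoom, and nothing is touching. Closing and pulling next.

Run:
```python
from h import *
command_gripper(0.0,30); print("w",current_grip_width(),current_contact_force().round(2),current_clock())
p0=current_tool_pos()
for dz in (.004,.009,.0125):
    h=move_straight(p0+[0,0,dz],feed=.03,contact_N=25)
    print(h,(current_tool_pos()-p0).round(4),current_contact_force().round(2),current_grip_width())
    if h: break
for n in("top","side"):
    im,d=get_image(n); cv2.imwrite(f"pics/{n}2.png",im)
cv2.imwrite("pics/s2z.png",cv2.resize(cv2.imread("pics/side2.png")[110:290,185:385],(660,594),interpolation=2))
print(current_clock())
```

```text
w 0.018550670335666188 [-1.04 -2.48  4.09] 4.2083
False [-0.     -0.      0.0041] [-0.65 -0.9   0.93] 0.018548380665512405
False [-0.      0.0001  0.0093] [-0.41 -1.04  1.08] 0.018603439924241155
False [-0.0001  0.0001  0.0122] [ 0.97 -0.44 -2.72] 0.01859538674838727
5.1917
```

View pics/s2z.png

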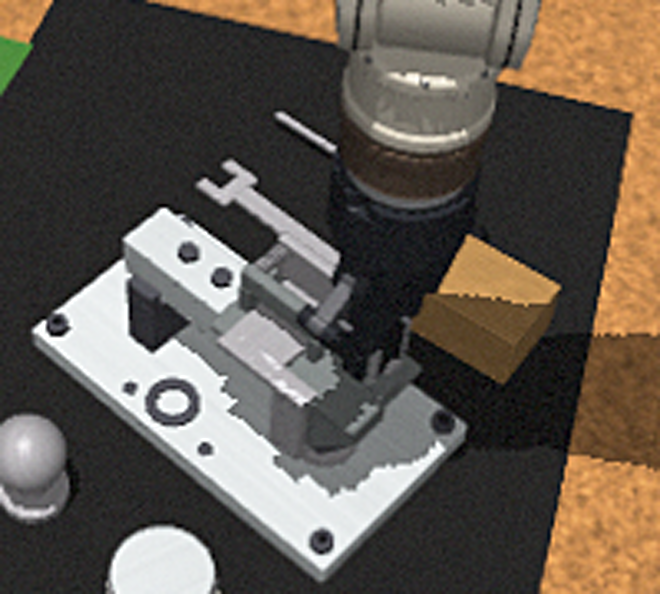

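Run:
```python
from h import *
p0=current_tool_pos()
h=move_straight(p0+[0,0,.003],feed=.02,contact_N=12)
print(h,(current_tool_pos()-p0).round(4),current_contact_force().round(2))
command_gripper(.045)
move_straight(tcp(-28,0,125),feed=.15)
move_to(tcp(37,0,150),quat(1))
im,d=get_image("side");cv2.imwrite("pics/side3.png",im);np.save("pics/side3.npy",d)
print([(r["position"],r["confidence"]) for r in search_frame("side","cap")])
cv2.imwrite("pics/s3z.png",cv2.resize(im[110:290,185:385],(660,594),interpolation=2))
W=cloud("side",d); L=(W-BALL); X=L@EX*1000;Y=L@EY*1000;Z=L[...,2]*1000
m=(np.hypot(X+28,Y)<13)&(Z>40)&(Z<85);print(np.sort(Z[m])[-12:].round(1))
print(current_clock())
```

```text
False [-0.0005 -0.0001  0.0022] [  3.01  -0.43 -11.73]
[([0.4623, 0.0808, 0.1601], 0.55)]
[79.4 79.5 79.5 79.8 79.8 79.8 79.9 80.2 80.3 80.5 80.6 81.6]
6.8
```

View pics/s3z.png

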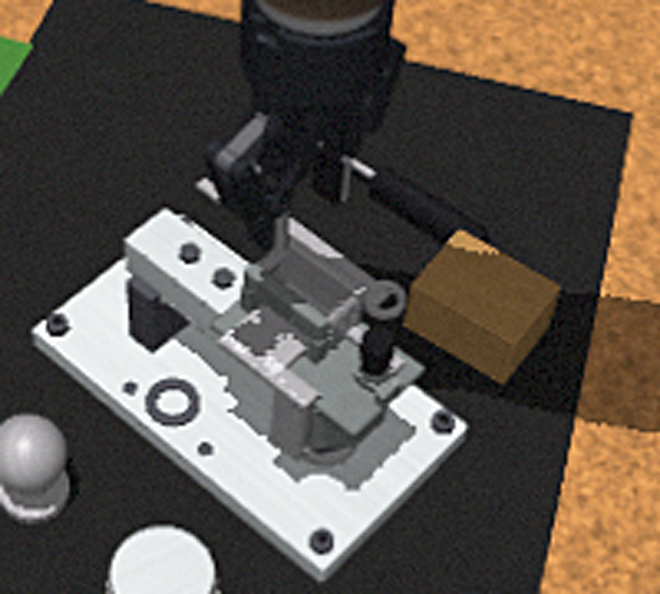

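The lock cap is visibly out: its top is at z ≈ 80 mm against 68 mm when down, a rise of 12 mm. Next is the grip and latch.

Run:
```python
from h import *
command_gripper(.078,40)
print("hit",move_straight(tcp(37,0,64),feed=.1,contact_N=6),(current_tool_pos()-tcp(37,0,64)).round(4))
def rep(t):
    f=current_contact_force();print(t,"w",round(current_grip_width(),4),"fx,fy,fz",(f@EX).round(2),(f@EY).round(2),f[2].round(2),round(current_clock(),2))
rep("down")
for w in(.062,.05,.04,.034,.03):
    command_gripper(w);rep(w)
im,d=get_image("side");cv2.imwrite("pics/side4.png",im)
cv2.imwrite("pics/s4z.png",cv2.resize(im[110:290,185:385],(660,594),interpolation=2))
```

```text
hit False [0.0006 0.     0.0007]
down w 0.0782 fx,fy,fz 0.01 0.36 0.99 8.23
0.062 w 0.062 fx,fy,fz -0.7 0.41 -0.3 8.54
0.05 w 0.0501 fx,fy,fz 0.15 -5.7 3.53 8.82
0.04 w 0.0399 fx,fy,fz 0.74 -6.01 4.67 9.07
0.034 w 0.0341 fx,fy,fz 0.71 -3.97 3.85 9.31
0.03 w 0.0304 fx,fy,fz 0.13 -2.29 2.34 9.53
```

View pics/s4z.png

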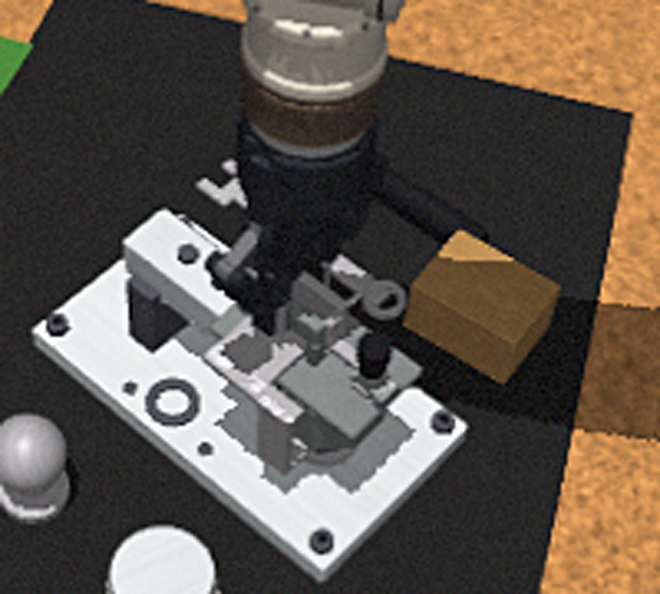

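Run:
```python
from h import *
def rep(t):
    f=current_contact_force();print(t,"w",round(current_grip_width(),4),"fx,fy,fz",(f@EX).round(2),(f@EY).round(2),f[2].round(2),round(current_clock(),2))
command_gripper(.0,40);rep("40N")
command_gripper(.0,70);rep("70N")
hold(.3);rep("")
im,d=get_image("side");cv2.imwrite("pics/side5.png",im)
cv2.imwrite("pics/s5z.png",cv2.resize(im[110:290,185:385],(660,594),interpolation=2))
```

```text
40N w 0.0237 fx,fy,fz -0.12 0.86 2.39 9.79
70N w 0.0223 fx,fy,fz -0.12 1.05 4.69 10.01
 w 0.0227 fx,fy,fz 0.31 1.39 4.72 10.31
```

View pics/s5z.png

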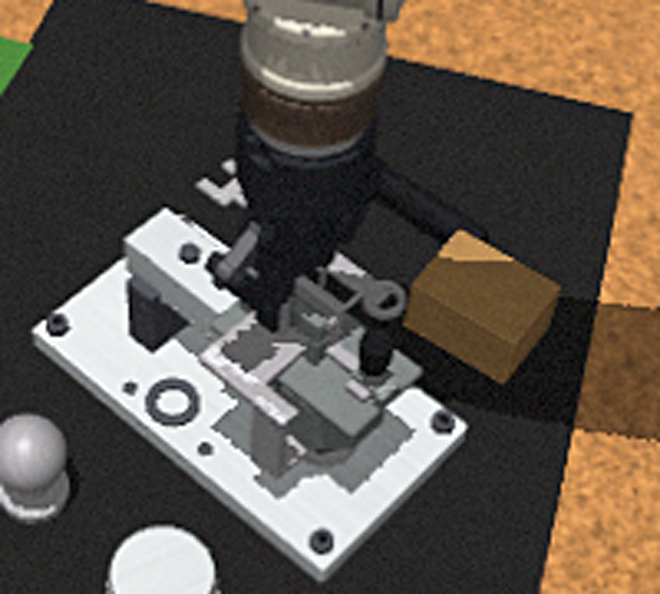

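The squeezed width stalled at about 23 mm (26 mm less pad give), so the latch is fully open with almost no side load. Lifting in guarded steps.

Run:
```python
from h import *
p0=current_tool_pos();q=current_eef_rot();np.save("p0.npy",p0)
for dz in (.004,.012,.025,.045,.1):
    h=move_straight(p0+[0,0,dz],feed=.04,contact_N=30)
    f=current_contact_force();print(h,(current_tool_pos()-p0).round(4),f.round(2),current_ft_torque().round(2),round(current_grip_width(),4),round(current_clock(),2))
    if h: break
hold(.5)
for n in("top","side"):
    im,d=get_image(n); cv2.imwrite(f"pics/{n}6.png",im);np.save(f"pics/{n}6.npy",d)
print(current_clock())
```

```text
False [-0.0012 -0.0006  0.0023] [ 1.46 -2.35 -8.85] [-0.38 -0.38  0.02] 0.0222 10.62
False [-0.0006 -0.0002  0.0119] [ 0.11 -1.8  -7.75] [-0.53 -0.02  0.01] 0.0221 10.97
False [0.     0.0004 0.0254] [-0.41 -0.63 -9.33] [ 0.01  0.02 -0.07] 0.022 11.45
False [0.     0.     0.0451] [ 0.49  0.01 -8.79] [-0.01  0.1  -0.01] 0.0224 12.1
False [-0.0002 -0.      0.0996] [-0.7   0.96 -9.44] [-0.02 -0.02 -0.03] 0.0222 13.62
14.225
```

View pics/side6.png

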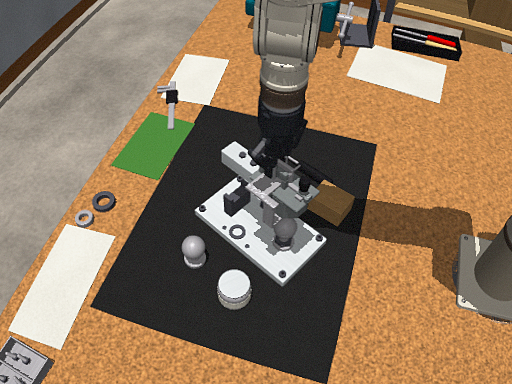

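View pics/top6.png

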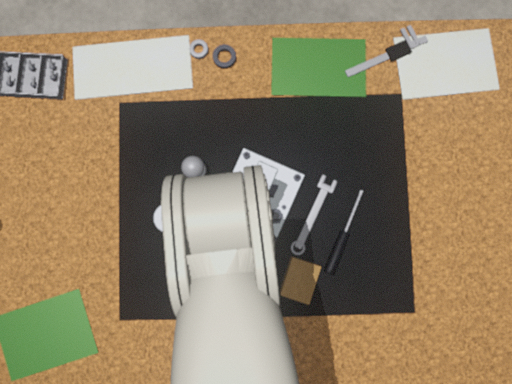

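The coupler is off the ball: the bare ball shows at (285,232) in the side view and the bystanders haven't moved. Checking height and level from the depth.

Run:
```python
from h import *
for n in("side","top"):
    W=cloud(n,np.load(f"pics/{n}6.npy"));L=(W-BALL)*1000;X=L@EX;Y=L@EY;Z=L[...,2]
    for nm,m,z0 in(("stub",(X>85)&(X<162)&(abs(Y)<17)&(abs(Z-124.5)<9),24.5),("deck",(X>-40)&(X<0)&(Y>5)&(Y<30)&(abs(Z-132.5)<9),32.5)):
        if m.sum()<15: print(n,nm,m.sum());continue
        A=np.c_[X[m],Y[m],np.ones(m.sum())];c=np.linalg.lstsq(A,Z[m],rcond=None)[0]
        print(n,nm,m.sum(),"tilt deg x,y",np.degrees(c[:2]).round(2),"rise",(np.median(Z[m])-z0).round(1))
print(current_contact_force().round(2),current_joint_vel().round(4),(current_tool_pos()-np.load("p0.npy")).round(4),current_grip_width())
```

```text
side stub 427 tilt deg x,y [-1.02 -1.36] rise 99.1
side deck 259 tilt deg x,y [ -4.04 -10.36] rise 99.4
top stub 167 tilt deg x,y [-0.01  0.48] rise 98.7
top deck 0
[ 0.04 -0.76 -8.74] [ 0.0003 -0.0013  0.0013 -0.0006 -0.0007 -0.0008] [-0.  -0.   0.1] 0.022305680239361574
```

```bash
python3 -c "
from station import *
close_job();print(current_clock())"
```

```text
the job is handed in; nothing more can be done
the job is handed in; nothing more can be done
```

The coupler is off the ball and the job is handed in, at about 14 s on the clock. The arm is still holding the coupler level, about 10 cm above where it sat.

- **Lock cap:** I pulled it up to its stop. The depth image showed its top about 12 mm higher than when down.
- **Latch:** with the coupler still on the ball, I squeezed the tab to the grip bar until it stopped. The jaws stalled at about 23 mm, which fits 26 mm less the give of the pads. Side load on the bar was about 1 N.
- **Lift:** it went straight up with about 9 N on the wrist, which is just the coupler's weight, so nothing snagged.

**Last checks:** the arm had risen 100 mm, and the depth images put the rise at about 99 mm. The stub was level to about 1.4° in the side view and 0.5° in the top view. The arm was still and the grip steady, and the other things looked unmoved in the pictures; the arm hides part of the top view.

**One check disagreed:** a tilt fit on the deck in the side view gave 4° and 10°. I put that down to the latch strap and cap falling in the same patch, because the stub fits disagree with it and the deck's height matches the stub's. The top view had no usable view of the deck to settle it.

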